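# Scoop the red ball knob out of the tote's corner

## Task

Take the small hand scoop by its upright black grip, run it along the floor of the grey tote into the far corner where the red ball knob lies, so that the end wall stops the knob and it rides over the lip into the pan. Then set the scoop flat on the bench outside the tote, with the red knob in its pan, and let go. Do not touch the red knob with the gripper, and leave the black knob in the tote.

Things in the scene. Friction and masses are not known exactly. Their poses are not given: they have to be found in the camera images.
- scoop_grip (a point): Point in the upright black grip of the loose aluminium hand scoop (0.16 kg), 90 mm above its flat underside. Scoop axes: +x to the lip, z up. The grip is a flat plate 16 mm thick (x), 40 mm wide (y), centred on this point; free from 34 mm to its top at 115 mm above the underside. The scoop is 56 mm wide and reaches 8 mm behind and 60 mm ahead of this point.
- scoop_lip (a point): Middle of the scoop's lip edge, 1 mm above its underside, 60 mm ahead of the grip. Behind the 2 mm high lip a ramp rises 10 mm back to a 4.5 mm crest, then a pocket 42 mm long, 51 mm wide inside, holds the knob; side walls 26 mm high. To load, bring the lip within 8 mm of the wall that backs the knob, underside 0 to 2 mm above the floor.
- red_knob: Red plastic ball knob, 40 mm across, 0.045 kg, smooth, rolls easily; origin at its centre. It lies on the tote's floor near one of the two far corners, its centre 20 to 45 mm from the end wall and 27 to 42 mm from the side wall.
- black_knob: Black ball knob of the same size, near the other far corner of the tote; origin at its centre.
- tote: Grey open rectangular tote fixed on the bench, 260 (x) x 220 (y) x 60 mm high, plus a 6 mm rim outside the top; walls and floor 4 mm thick, walls upright. Origin at the centre of its underside. +x points away from the robot to the far end wall, inner face at x = +126 mm; inner side faces at y = +-106 mm; floor 4 mm above the origin.
There are look-alikes about, which are no part of the job. Leave any yellow look-alike of the part that bears scoop_grip alone.

How it is judged:
By the outcome, as a careful person would: the job done as asked, in the order asked, and still so for the second after the job is handed in, with the robot touching nothing.
It also fails if it takes over 45 s, if anything falls off the work surface, if the arm or the gripper's body presses on something with over 40 N, if the wrist force passes 120 N, or if a joint passes its speed limit or range.

## Robot

A 6-joint arm with a two-finger parallel gripper is mounted at the origin on a cart in front of the work surface, level with it; the furniture and walls round the work are solid. World frame = base frame: x ahead of the robot, y to its left, z up, the work surface at z = 0. Lengths are in m, angles in rad, forces in N, time in s.
With the tool pointing down it reaches from about 0.3 to 0.875 m from the base axis. Payload 6.4 kg.
Tool frame: the origin (TCP) lies on the centre line of the jaws, within the pads' length; the fingertips stand 22 mm ahead of it and the grasp point (between the pads) lies 3 mm ahead of it (manip.tcp_to_tips is the distance from the TCP to the fingertips, in m); z points along the fingers, y is the direction in which the jaws open and shut (so a half turn about z gives the same grasp; the last joint's range is limited). The gripper opens to 85 mm and grips with 20 to 120 N. Pads are 22 mm wide; open, the fingers measure 114 mm over their backs; the gripper's body (76 mm by 85 mm) begins 54 mm behind the grasp point. The pads swing forward as they close: fully open they stand 13 mm farther back than shut.
Start: joints at [-1.372, 0.181, 1.607, -0, 1.354, -0.206], TCP at [0.226, -0.529, 0.253] pointing down, gripper open.
Joint ranges: [-2.99, 2.99], [-0.89, 2.07], [0.3, 2.58], [-1.14, 4.28], [0, 2.63], [-3.12, 3.12]. Speed limits (rad/s): [2.57, 2.57, 3.01, 3.14, 3.14, 3.14].

## Interface

Orientations are given as a unit quaternion [w, x, y, z].
In Python, from cell import get_state, cams, manip gives the robot as it stands. The module is installed in compiled form; this text tells all that it offers.
- The arm moves only by the shell command python3 -m creep 'ROWS' [OPENING] [FORCE]. ROWS is text: rows parted by semicolons, each of 6 numbers parted by spaces: the shift along the tool's x, y, z in mm, then the turn, a rotation vector about the tool's x, y, z in degrees. In form: dx dy dz rx ry rz; .... A call has 1 to 12 rows; each row is the pose to reach, as a shift and turn from the pose commanded when the call began, along the tool's axes at that moment; what a row does not reach only later rows make up. A row lasts 1/8 s, in which the tool goes at most 62.5 mm and 10.7 degrees, less where a joint would pass 70% of its speed; a pose out of reach is approached as far as the arm can. A call with a gripper value outside its range is refused whole. OPENING is the opening in per cent of the stroke, from 0 (shut) to 100 (fully open), set as the call begins (- or left out, the last holds). The fingers move at their own pace and stop on an object; FORCE is the grip in N (left out, the last holds). Time passes only in rows, so rows that repeat a pose let the fingers close. It gives the time, the measured TCP pose, the force and the opening at its end, in the units of the state.
- get_state(): the state, without advancing time (a new reading comes with each control period).
- cams.camera(name): name is "side" or "top"; returns a dict with "pixels" (420x560x3 uint8, red, green, blue), "fx", "fy", "cx", "cy" (pixels), "k1" (the pictures are not rectified: a ray, as slopes to the right and down, at radius r is drawn at 1 + k1 r^2 times it, then the intrinsics apply), "rvec" (rotation vector, rad) and "tvec" (3), from world to camera coordinates, as OpenCV has them. Camera axes: x right, y down, z forward; pixel columns grow to the right and rows downward; lengths in m; the calibration is good to about 2 mm. A picture is of the moment at which its call begins. There is no depth.
- manip.hand_in(): hands the job in, once; it reports no verdict.
The state is a dict: "time": time; "qpos": joint angles; "qvel": joint speeds; "joint_torque": joint torques, N m; "tool_pos": TCP position; "tool_rot": TCP orientation; "ft_force": force on the tool from outside, world axes, zero at the start; "torque": the same for the moment, N m; "finger_gap": finger opening in m.
Only numpy, scipy, OpenCV 4.12 (cv2) and the standard library are available. Lean on these libraries where they do the work, as an engineer would, in place of code of your own. Each camera call takes 0.05 s, during which the arm holds its last target.

## Working session

There is one attempt and no reset: what is moved stays moved. The work goes in short steps, Python scripts to look and compute and a shell command to move; the robot and the scene stay as the last step left them, time stands still between calls to the robot, and variables do not carry over. Pictures are saved under pics/ and viewed, and the job is handed in when it is done.

```bash
mkdir -p pics; ls; cat > h.py <<'E'
import numpy as np, cv2
from cell import get_state, cams, manip
def cam(n, save=None):
    c=cams.camera(n)
    if save: cv2.imwrite('pics/'+save+'.png', c['pixels'][:,:,::-1])
    return c
def ray(c,u,v):
    x=(u-c['cx'])/c['fx']; y=(v-c['cy'])/c['fy']
    rd=np.hypot(x,y); r=rd
    for _ in range(30): r=rd/(1+c['k1']*r*r)
    s=r/rd if rd>0 else 1
    R,_=cv2.Rodrigues(np.array(c['rvec'],float)); t=np.array(c['tvec'],float).ravel()
    d=R.T@np.array([x*s,y*s,1.]); return -R.T@t, d/np.linalg.norm(d)
def onz(c,u,v,z):
    o,d=ray(c,u,v); return o+d*(z-o[2])/d[2]
def tri(c1,p1,c2,p2):
    o1,d1=ray(c1,*p1);o2,d2=ray(c2,*p2)
    A=np.stack([d1,-d2],1); s=np.linalg.lstsq(A,o2-o1,rcond=None)[0]
    a=o1+s[0]*d1;b=o2+s[1]*d2
    return (a+b)/2, np.linalg.norm(a-b)
def proj(c,P):
    R,_=cv2.Rodrigues(np.array(c['rvec'],float)); p=R@np.array(P,float)+np.array(c['tvec'],float).ravel()
    x,y=p[:2]/p[2]; k=1+c['k1']*(x*x+y*y); return c['fx']*x*k+c['cx'],c['fy']*y*k+c['cy']
E
python3 - <<'E'
from h import *
for n in('side','top'):
    c=cam(n,n+'0'); print(n,ray(c,280,210),c['fx'],c['k1'])
s=get_state(); print(s)
E
```

```text
pics
side (array([ 0.33152641, -0.6263509 ,  0.70890626]), array([ 0.17742823,  0.78416528, -0.59464615])) 394.0993859401299 -0.03123530777610755
top (array([0.25274339, 0.20973103, 1.35417198]), array([ 0.23702614, -0.02335448, -0.97122252])) 500.30305112112904 -0.05407565012531269
{'time': 0.1, 'qpos': array([-1.37231070e+00,  1.81477503e-01,  1.60790569e+00,  8.31413805e-06,
        1.35383588e+00, -2.06314557e-01]), 'qvel': array([ 5.92298300e-05,  1.73588736e-04, -1.26908579e-03, -8.45840577e-04,
        9.60830261e-04, -1.47396376e-03]), 'joint_torque': array([-1.10256835e-04, -4.45878804e+01, -3.52240098e+01, -2.14770948e-04,
        4.14495196e-03, -1.15779386e-05]), 'tool_pos': array([ 0.22637083, -0.52805217,  0.25246931]), 'tool_rot': array([-8.13183090e-04,  9.79586787e-01,  2.01020062e-01,  7.24210510e-06]), 'ft_force': array([ 0.53005941, -0.17269289, -0.20828551]), 'torque': array([-0.01780398, -0.00787852,  0.02467942]), 'finger_gap': 0.0854397554778166}
```

View pics/side0.png

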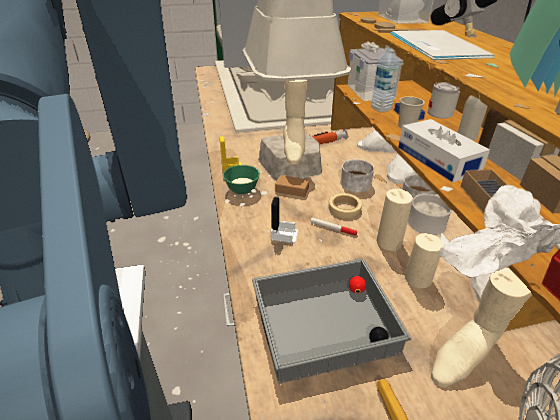

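View pics/top0.png

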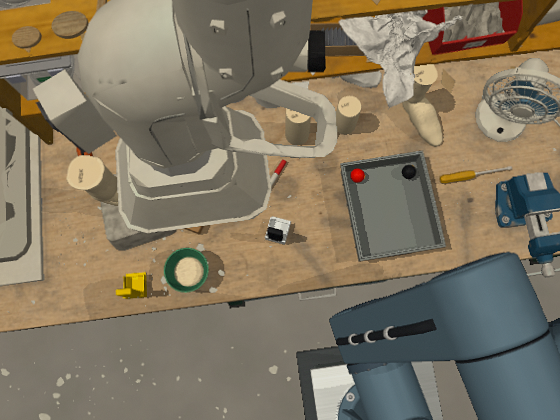

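The side view shows the white scoop with its black grip at about (276,215) and the yellow look-alike at (228,155). The grey tote is at about (330,315), with the red knob at (357,284) and the black knob at (378,335). In the top view the scoop is at (279,230), the red knob at (358,175) and the black knob at (408,171). Zooming in on these.

```bash
python3 - <<'E'
from h import *
a=cv2.imread('pics/side0.png');b=cv2.imread('pics/top0.png')
A=cv2.resize(a[185:255,245:345],(800,560),interpolation=cv2.INTER_CUBIC)
B=cv2.resize(b[205:255,250:310],(600,500),interpolation=cv2.INTER_CUBIC)
cv2.imwrite('pics/side0z.png',A);cv2.imwrite('pics/top0z.png',B)
cs,ct=cam('side'),cam('top')
def blob(img,f):
    m=f(img.astype(int)).astype(np.uint8)
    n,l,st,ce=cv2.connectedComponentsWithStats(m)
    return [(st[i].tolist(),ce[i].round(2).tolist()) for i in range(1,n) if st[i][4]>25]
red=lambda i:(i[...,0]>130)&(i[...,1]<60)&(i[...,2]<60)
dark=lambda i:(i.max(-1)<45)
for c,n in((cs,'s'),(ct,'t')):
    print(n,'red',blob(c['pixels'],red));print('dark',blob(c['pixels'],dark))
# tote corners approx
P={}
for nm,(u,v) in dict(FR_L=(341,160),FR=(430,148),NR=(443,248),NL=(361,262)).items(): print(nm,onz(ct,u,v,.06))
for nm,(u,v) in dict(a=(252,276),b=(361,260),c=(411,340),d=(279,380)).items(): print(nm,onz(cs,u,v,.06))
E
```

```text
s red [([317, 135, 20, 7, 48], [327.15, 138.71]), ([341, 227, 16, 7, 54], [348.39, 230.17]), ([349, 276, 17, 17, 208], [357.0, 283.41])]
dark [([51, 0, 16, 42, 237], [59.71, 16.34]), ([213, 0, 3, 31, 45], [214.18, 12.91]), ([431, 0, 36, 25, 367], [446.17, 13.74]), ([475, 0, 22, 8, 118], [484.17, 2.61]), ([525, 0, 7, 19, 44], [527.98, 7.93]), ([216, 35, 7, 25, 84], [218.74, 49.08]), ([0, 80, 42, 27, 268], [18.49, 91.64]), ([0, 94, 38, 17, 52], [20.08, 101.27]), ([479, 112, 14, 35, 140], [485.31, 129.34]), ([113, 151, 22, 68, 231], [124.92, 194.9]), ([272, 198, 7, 32, 210], [275.07, 213.48]), ([121, 304, 30, 116, 593], [137.76, 382.76]), ([370, 327, 18, 15, 210], [378.0, 334.09]), ([189, 402, 3, 18, 29], [190.28, 411.83])]
t red [([442, 31, 74, 13, 144], [479.03, 36.88]), ([275, 160, 11, 14, 62], [279.84, 166.29]), ([351, 169, 14, 12, 133], [356.97, 174.52])]
dark [([308, 31, 18, 41, 673], [316.26, 51.39]), ([402, 165, 14, 14, 155], [408.56, 171.41]), ([536, 215, 6, 15, 28], [538.79, 222.07]), ([268, 227, 15, 14, 165], [275.02, 233.9]), ([529, 258, 10, 7, 44], [533.02, 261.16]), ([228, 300, 17, 8, 85], [236.55, 303.42]), ([388, 319, 48, 19, 499], [412.31, 328.74]), ([548, 318, 12, 9, 53], [553.75, 322.06]), ([455, 329, 95, 34, 264], [502.83, 350.11]), ([368, 330, 17, 11, 125], [375.9, 335.33]), ([352, 334, 13, 10, 92], [358.07, 338.55]), ([336, 337, 13, 8, 84], [341.99, 340.94])]
FR_L [ 0.68478365 -0.00545291  0.06      ]
FR [ 0.68569813 -0.25466739  0.06      ]
NR [ 0.40761592 -0.23135375  0.06      ]
NL [ 0.40147967 -0.01110763  0.06      ]
a [ 0.40877566 -0.00155209  0.06      ]
b [ 0.66939094 -0.00645654  0.06      ]
c [ 0.68004771 -0.23650564  0.06      ]
d [ 0.41398511 -0.25963178  0.06      ]
```

View pics/side0z.png

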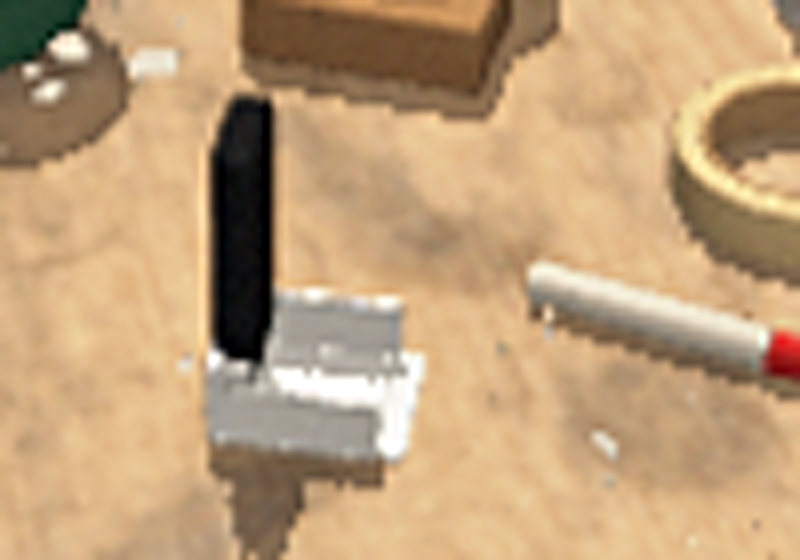

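View pics/top0z.png

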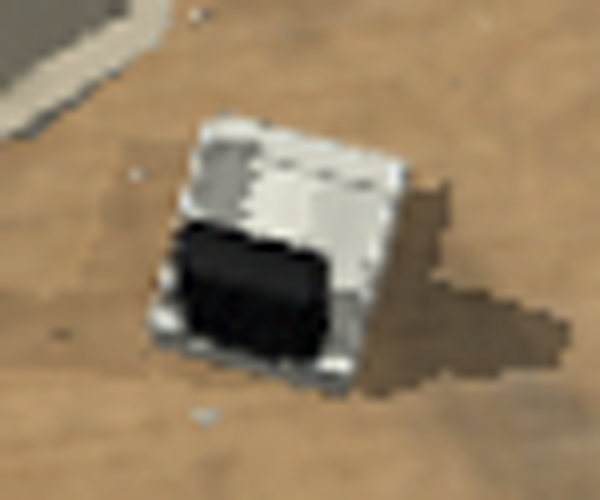

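```bash
python3 - <<'E'
from h import *
cs,ct=cam('side'),cam('top')
print('griptop',tri(ct,(274.6,230.1),cs,(275.3,199.7)))
L=onz(ct,269.7,216.5,.001);R=onz(ct,290.2,221,.001); print('lip',L,R,np.linalg.norm(L-R),(L+R)/2)
for z in(0,.026):
    a=onz(ct,264.8,238.5,z);b=onz(ct,284.5,243.5,z);print('rear',a,b,np.linalg.norm(a-b))
d=R-L; print('yaw',np.degrees(np.arctan2(d[0],-d[1])))
print('lip side', onz(cs,245+425/8-.5,185+358/8-.5,.001),onz(cs,245+405/8-.5,185+458/8-.5,.001))
print('red',tri(ct,(358.0,174.9),cs,(357.5,284)));print('blk',tri(ct,(408.5,171.5),cs,(378.2,334)))
a=cv2.imread('pics/side0.png');b=cv2.imread('pics/top0.png')
cv2.imwrite('pics/side0t.png',cv2.resize(a[250:390,240:420],(774,602)[:2] if 0 else (756,588),interpolation=cv2.INTER_CUBIC))
cv2.imwrite('pics/top0t.png',cv2.resize(b[140:270,335:450],(530,600),interpolation=cv2.INTER_CUBIC))
E
```

```text
griptop (array([0.50535013, 0.20054273, 0.1172989 ]), np.float64(0.0011022925837830067))
lip [0.5685334  0.20804659 0.001     ] [0.54799585 0.15347911 0.001     ] 0.05830438568072624 [0.55826463 0.18076285 0.001     ]
rear [0.50905869 0.22956264 0.        ] [0.48777991 0.17782148 0.        ] 0.05594582106629092
rear [0.50413746 0.22918188 0.026     ] [0.48326723 0.17843414 0.026     ] 0.05487166551721341
yaw -20.62482561457412
lip side [0.57154153 0.20692014 0.001     ] [0.5512687  0.15634924 0.001     ]
red (array([ 0.64639274, -0.05035917,  0.02890328]), np.float64(0.0015435327945822017))
blk (array([ 0.63590101, -0.19094676,  0.03143651]), np.float64(0.0011344309564137681))
```

View pics/side0t.png

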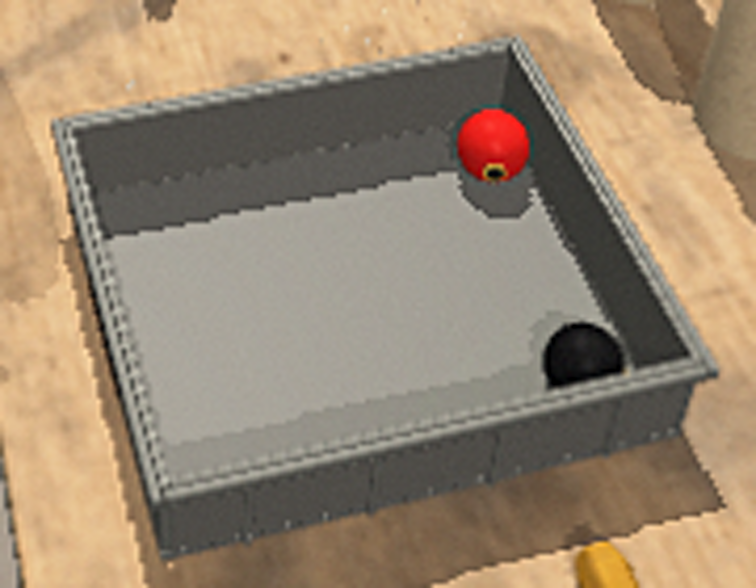

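View pics/top0t.png

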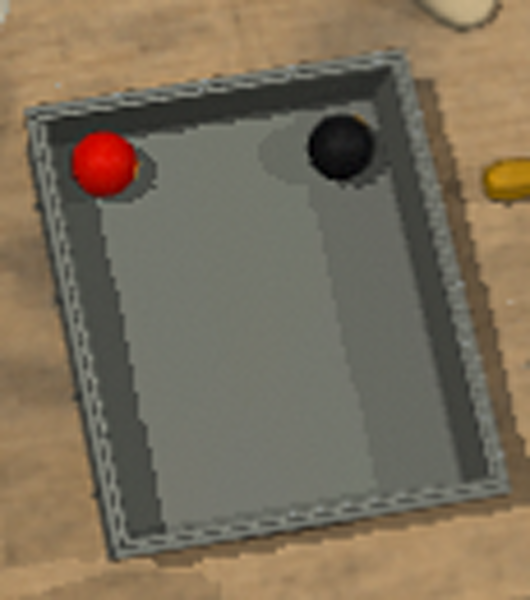

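```bash
cat >> h.py <<'E'
def totefit(c,pts):  # order FL,FR,NR,NL outer rim, z=.06
    W=np.array([onz(c,u,v,.06)[:2] for u,v in pts])
    M=np.array([[.136,.116],[.136,-.116],[-.136,-.116],[-.136,.116]])
    cw=W.mean(0); H=(M.T@(W-cw)); th=np.arctan2(H[0,1]-H[1,0],H[0,0]+H[1,1])
    R=np.array([[np.cos(th),-np.sin(th)],[np.sin(th),np.cos(th)]])
    return cw,th,np.abs(W-cw-(R@M.T).T).max(), [np.linalg.norm(W[i]-W[i-1]) for i in range(4)]
E
python3 - <<'E'
from h import *
cs,ct=cam('side'),cam('top')
s=530/115
T=[(335+x/s-.5,140+y*130/600-.5) for x,y in((28,112),(402,52),(507,490),(115,558))]
S=[(240+x/4.2-.5,250+y/4.2-.5) for x,y in((513,38),(718,373),(157,497),(54,122))]
for c,p,(rp),(bp) in((ct,T,(358.0,174.9),(408.5,171.5)),(cs,S,(357.5,283.8),(378.2,333.5))):
    cw,th,e,sd=totefit(c,p); print(cw,np.degrees(th),e,np.round(sd,4))
    R=np.array([[np.cos(th),-np.sin(th)],[np.sin(th),np.cos(th)]])
    for q in(rp,bp): w=onz(c,*q,.024)[:2]; print(' knob',w,'tote',R.T@(w-cw))
E
```

```text
[ 0.54360502 -0.11930346] 1.4403192245720244 0.0025928411653269035 [0.2681 0.2278 0.2678 0.2289]
 knob [ 0.64705085 -0.05115761] tote [0.10512603 0.06552413]
 knob [ 0.63746957 -0.19305366] tote [ 0.09198113 -0.07608625]
[ 0.54430833 -0.12005296] 1.454975274423599 0.004538545194035598 [0.2646 0.2308 0.2655 0.2265]
 knob [ 0.64973838 -0.04552823] tote [0.10728835 0.07182369]
 knob [ 0.64036363 -0.18500071] tote [ 0.09437523 -0.06736578]
```

```bash
python3 - <<'E'
import cv2
a=cv2.imread('pics/side0.png');b=cv2.imread('pics/top0.png')
cv2.imwrite('pics/lampS.png',cv2.resize(a[0:190,200:400],(632,600),interpolation=cv2.INTER_CUBIC))
cv2.imwrite('pics/lampT.png',cv2.resize(b[0:260,60:350],(669,600),interpolation=cv2.INTER_CUBIC))
E
```

```text
(no output)
```

View pics/lampS.png

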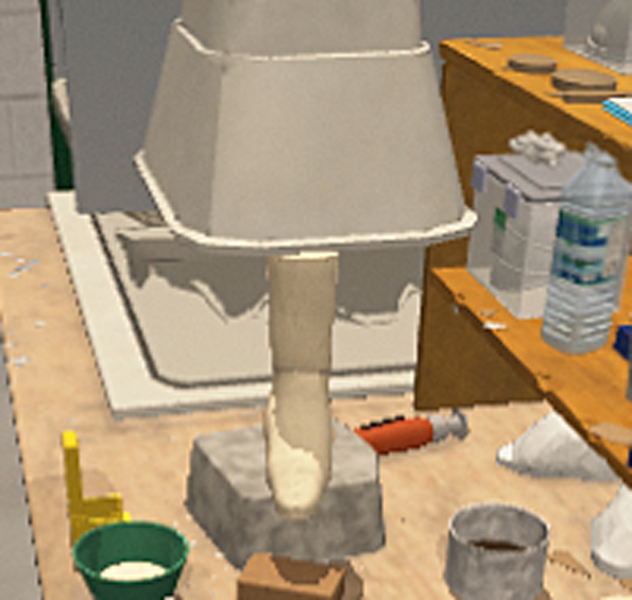

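View pics/lampT.png

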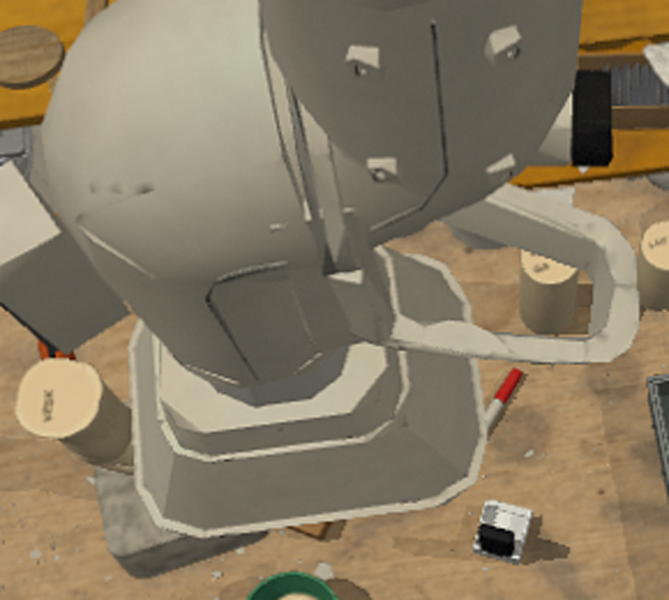

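```bash
python3 - <<'E'
from h import *
cs,ct=cam('side'),cam('top')
S=lambda x,y:(200+x/3.16-.5,y/3.158-.5); T=lambda x,y:(60+x/2.307-.5,y/2.308-.5)
print(tri(ct,T(478,465),cs,S(180,235)));print(tri(ct,T(440,503),cs,S(180,235)));print(tri(ct,T(470,300),cs,S(472,222)));print(tri(ct,T(140,505),cs,S(137,155)))
E
```

```text
(array([0.48114306, 0.21126444, 0.44688067]), np.float64(0.026642378148493184))
(array([0.47239519, 0.24519984, 0.43277404]), np.float64(0.0026098815952252403))
(array([0.65643943, 0.1944858 , 0.44132311]), np.float64(0.02967652630555488))
(array([0.49114204, 0.49202837, 0.4292463 ]), np.float64(0.025997623668585285))
```

```bash
cat >> h.py <<'E'
from scipy.spatial.transform import Rotation as Ro
def cur():
    s=get_state(); w,x,y,z=s['tool_rot']; return np.array(s['tool_pos']),Ro.from_quat([x,y,z,w])
def want(yaw,tilt=0):
    """tool pointing down, tool y at yaw (deg); tilt about tool y deg"""
    a=np.radians(yaw); y=np.array([np.cos(a),np.sin(a),0]); z=np.array([0,0,-1.]); x=np.cross(y,z)
    return Ro.from_matrix(np.stack([x,y,z],1))*Ro.from_rotvec([0,np.radians(tilt),0])
def row(p,R,p0=None,R0=None):
    if p0 is None: p0,R0=cur()
    d=R0.inv().apply(np.array(p)-p0)*1e3; r=(R0.inv()*R).as_rotvec(degrees=True)
    return d.round(1),r.round(2)
E
python3 - <<'E'
from h import *
p,R=cur(); print(R.as_matrix().round(3))
print(row([.43,0,.28],want(-20.6)))
E
```

```text
[[ 0.919  0.394 -0.   ]
 [ 0.394 -0.919  0.   ]
 [ 0.    -0.    -1.   ]]
(array([ 395.2, -405.7,  -26.7]), array([ -0.  ,  -0.  , -46.21]))
```

```bash
python3 -m creep '395 -406 -27 0 0 -46.2;395 -406 -27 0 0 -46.2;395 -406 -27 0 0 -46.2;395 -406 -27 0 0 -46.2;395 -406 -27 0 0 -46.2;395 -406 -27 0 0 -46.2;395 -406 -27 0 0 -46.2;395 -406 -27 0 0 -46.2;395 -406 -27 0 0 -46.2;395 -406 -27 0 0 -46.2;395 -406 -27 0 0 -46.2;395 -406 -27 0 0 -46.2' 100; python3 - <<'E'
from h import *
cam('side','side1');cam('top','top1');print(get_state()['qpos'])
E
```

```text
time: 2.0
tool_pos: [0.4294, -0.001, 0.2802]
tool_rot: [0.0, 0.823, 0.568, -0.0]
ft_force: [-0.1, -0.6, -0.1]
finger_gap: 0.0854
[-2.80523415e-01 -1.86151799e-01  1.91803518e+00 -1.93533658e-04
  1.40983352e+00  8.19573510e-02]
```

View pics/side1.png

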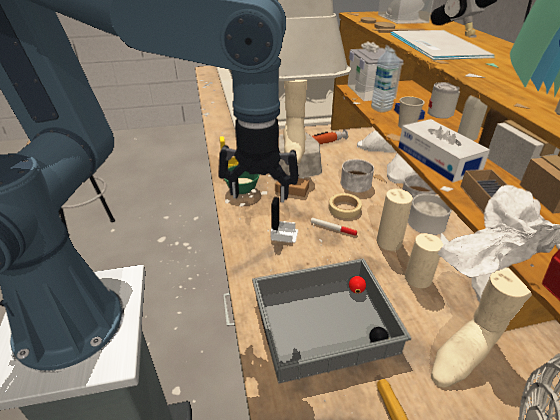

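View pics/top1.png

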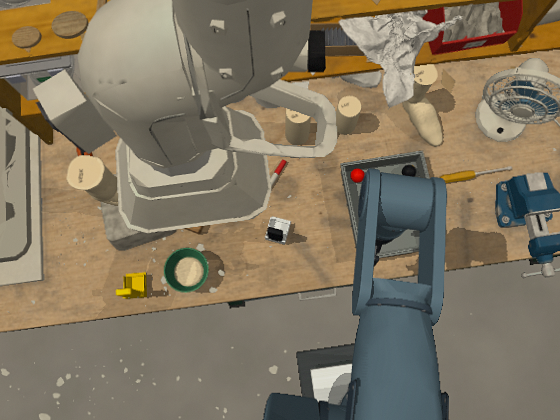

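The wrist block shows at about (250,40) in the side view and the fingers at (258,175). Next I check the wrist height against the overhanging grey body, whose underside is at z≈0.43.

```bash
python3 - <<'E'
from h import *
cs,ct=cam('side'),cam('top')
for y in(-.18,-.12,-.05,0):
  for v in(5,40,115): 
    o,d=ray(cs,255,v); t=(y-o[1])/d[1]; print(y,v,(o+d*t).round(3))
for z in(.6,.7): print(z,[onz(ct,u,v,z).round(3)[:2] for u,v in((362,180),(385,180),(435,185),(445,185))])
E
```

```text
-0.18 5 [ 0.405 -0.18   0.639]
-0.18 40 [ 0.404 -0.18   0.604]
-0.18 115 [ 0.401 -0.18   0.518]
-0.12 5 [ 0.415 -0.12   0.63 ]
-0.12 40 [ 0.414 -0.12   0.59 ]
-0.12 115 [ 0.41  -0.12   0.493]
-0.05 5 [ 0.426 -0.05   0.619]
-0.05 40 [ 0.425 -0.05   0.574]
-0.05 115 [ 0.421 -0.05   0.463]
0 5 [0.435 0.    0.611]
0 40 [0.433 0.    0.562]
0 115 [0.429 0.    0.441]
0.6 [array([0.467, 0.057]), array([0.462, 0.021]), array([ 0.443, -0.056]), array([ 0.441, -0.072])]
0.7 [array([0.439, 0.077]), array([0.434, 0.046]), array([ 0.418, -0.021]), array([ 0.416, -0.034])]
```

```bash
python3 - <<'E'
from h import *
ct=cam('top')
for z in(.5,.6,.7,.8): print(z,[onz(ct,u,v,z).round(3)[:2] for u,v in((230,150),(320,158),(335,140))])
W=want(-20.6,25); tz=W.apply([0,0,1]); print('tz',tz)
G=np.array([.5045,.2013,.09])
for b in(.1,.003): print(b,G-b*tz,row(G-b*tz,W))
p,R=cur();print('pre->grasp in tool', W.inv().apply([0,0,0]))
E
```

```text
0.5 [array([0.585, 0.264]), array([0.547, 0.105]), array([0.577, 0.072])]
0.6 [array([0.546, 0.257]), array([0.512, 0.117]), array([0.539, 0.088])]
0.7 [array([0.507, 0.251]), array([0.478, 0.129]), array([0.501, 0.104])]
0.8 [array([0.468, 0.245]), array([0.444, 0.142]), array([0.463, 0.12 ])]
tz [ 0.14869471  0.39559585 -0.90630779]
0.1 [0.48963053 0.16174041 0.18063078] (array([173.3,  -1.3,  99.6]), array([ 0.03, 25.  , -0.13]))
0.003 [0.50405392 0.20011321 0.09271892] (array([214.3,  -1.4, 187.6]), array([ 0.03, 25.  , -0.13]))
pre->grasp in tool [0. 0. 0.]
```

```bash
python3 -m creep '60 0 50 0 10 0;110 -1 90 0 20 0;173 -1 100 0 25 0;173 -1 100 0 25 0;173 -1 100 0 25 0;173 -1 100 0 25 0' 100; python3 - <<'E'
from h import *
cam('side','side2');cam('top','top2');print(get_state()['qpos'])
W=want(-20.6,25); tz=W.apply([0,0,1])
G=np.array([.5045,.2013,.09]); print(row(G-.003*tz,W))
E
```

```text
time: 3.0
tool_pos: [0.4902, 0.1617, 0.1812]
tool_rot: [-0.122, 0.803, 0.556, 0.178]
ft_force: [-0.0, -0.0, 0.3]
finger_gap: 0.0852
[-0.16681776  0.01387124  2.00785466  0.48839485  1.08174951 -0.03174563]
(array([-0.3, -0.8, 97.5]), array([0.13, 0.01, 0.01]))
```

View pics/side2.png

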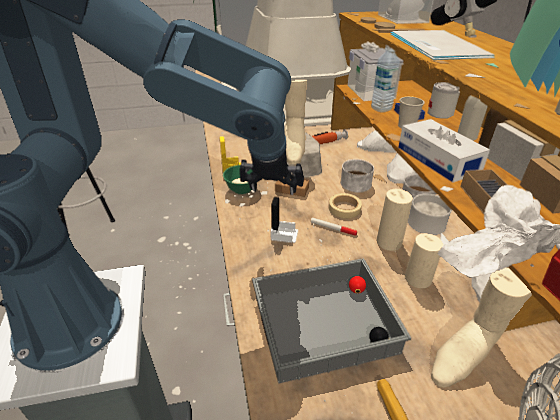

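View pics/top2.png

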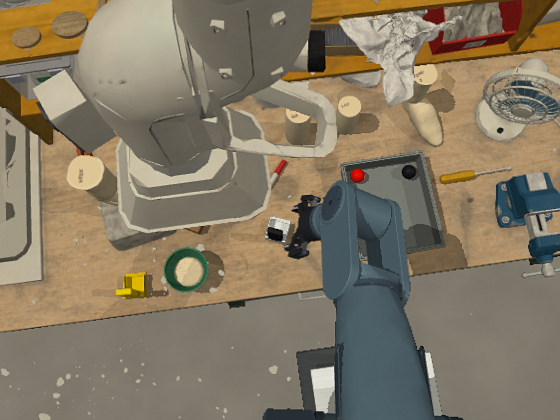

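The gripper is poised at (303,225) in the top view, beside the scoop at (279,230), and the wrist is well clear of the grey overhang. Next I advance along the tool axis.

```bash
python3 -m creep '0 -1 35 0 0 0;0 -1 65 0 0 0;0 -1 85 0 0 0;0 -1 97 0 0 0;0 -1 97 0 0 0' 100; python3 - <<'E'
from h import *
cam('side','side3');cam('top','top3')
a=cv2.imread('pics/side3.png');b=cv2.imread('pics/top3.png')
A=cv2.resize(a[150:255,230:330],(571,600),interpolation=cv2.INTER_CUBIC)
cv2.imwrite('pics/side3z.png',A)
cv2.imwrite('pics/top3z.png',cv2.resize(b[195:265,245:345],(800,560),interpolation=cv2.INTER_CUBIC))
E
```

```text
time: 3.72
tool_pos: [0.503, 0.2011, 0.0922]
tool_rot: [-0.123, 0.803, 0.556, 0.178]
ft_force: [-0.6, -1.7, 0.1]
finger_gap: 0.0855
```

View pics/side3z.png

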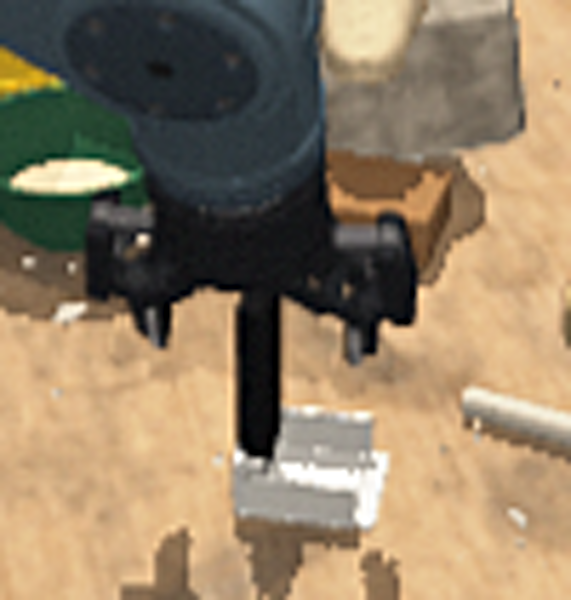

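View pics/top3z.png

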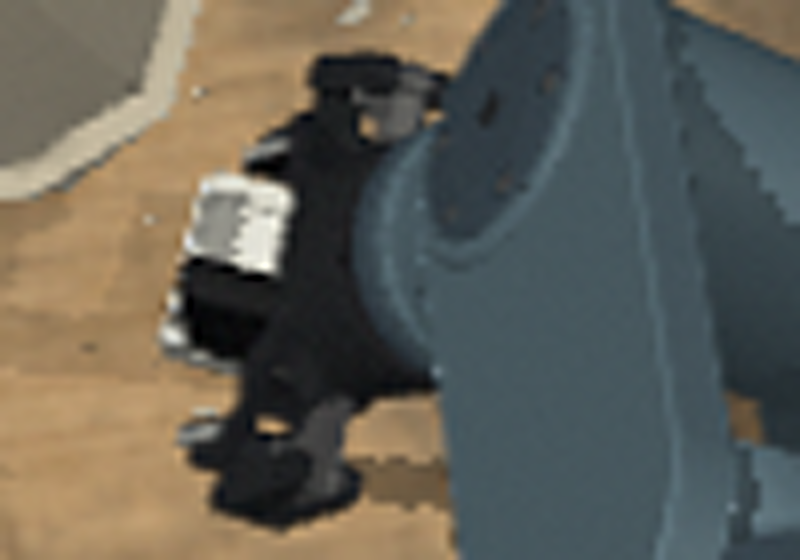

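The jaws straddle the black grip and are centred on it. In the side crop the fingers are at x≈155 and 360 around the grip at 258. Closing now.

```bash
python3 -m creep '0 0 0 0 0 0;0 0 0 0 0 0;0 0 0 0 0 0;0 0 0 0 0 0;0 0 0 0 0 0;0 0 0 0 0 0;0 0 0 0 0 0;0 0 0 0 0 0' 0 70; python3 - <<'E'
from h import *
cam('side','side4');cam('top','top4')
a=cv2.imread('pics/side4.png');b=cv2.imread('pics/top4.png')
A=cv2.resize(a[150:255,230:330],(571,600),interpolation=cv2.INTER_CUBIC)
cv2.imwrite('pics/side4z.png',A)
cv2.imwrite('pics/top4z.png',cv2.resize(b[195:265,245:345],(800,560),interpolation=cv2.INTER_CUBIC))
E
```

```text
time: 4.82
tool_pos: [0.5033, 0.2012, 0.0926]
tool_rot: [-0.123, 0.803, 0.556, 0.178]
ft_force: [0.3, -2.1, 3.8]
finger_gap: 0.0152
```

View pics/side4z.png

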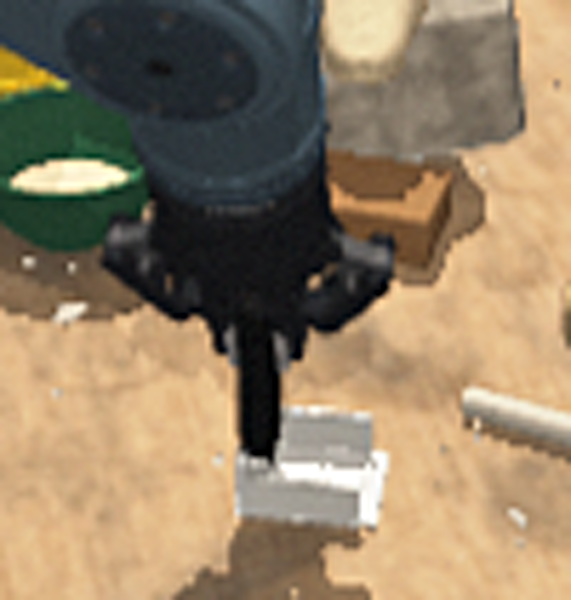

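View pics/top4z.png

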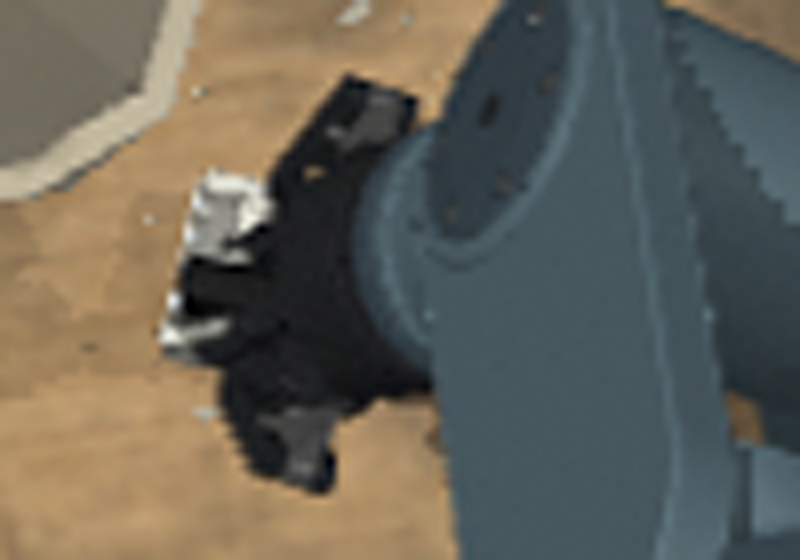

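Gripped: the gap is 15 mm against a 16 mm plate, and the scoop is still flat at crop (310,490). Next I compute the lift and transfer into the tote.

```bash
python3 - <<'E'
from h import *
p,R=cur(); print(p,(want(-20.6,25).inv()*R).as_rotvec(degrees=True))
for q,yaw in(([.500,.19,.115],-20.6),([.488,.14,.165],-20.6),([.488,.09,.19],-14),([.5223,-.054,.19],1.45),([.5223,-.054,.12],1.45)):
    print(row(q,want(yaw,25)))
E
```

```text
[0.50336055 0.20117611 0.09261545] [-0.03299258  0.00925997 -0.00162834]
(array([ -1.1,   0.8, -25.2]), array([ 0.03, -0.01,  0.  ]))
(array([-26.2,   7.2, -92.1]), array([ 0.03, -0.01,  0.  ]))
(array([ -58. ,   24.8, -134.5]), array([ 2.82, -0.01, -5.98]))
(array([-169.3,  107.6, -186.4]), array([  9.35,  -0.  , -19.98]))
(array([-198.9,  107.6, -122.9]), array([  9.35,  -0.  , -19.98]))
```

```bash
python3 -m creep '-1 1 -25 0 0 0;-13 4 -60 0 0 0;-26 7 -92 0 0 0;-58 25 -134 2.8 0 -6;-95 52 -152 5 0 -11;-132 80 -169 7 0 -15;-169 108 -186 9.35 0 -20;-169 108 -186 9.35 0 -20;-169 108 -186 9.35 0 -20'; python3 - <<'E'
from h import *
cam('side','side5');cam('top','top5');print(get_state()['finger_gap'])
E
```

```text
time: 6.05
tool_pos: [0.5219, -0.0531, 0.1885]
tool_rot: [-0.156, 0.682, 0.699, 0.151]
ft_force: [0.2, 0.7, -2.0]
finger_gap: 0.015
0.015317672713459936
```

View pics/side5.png

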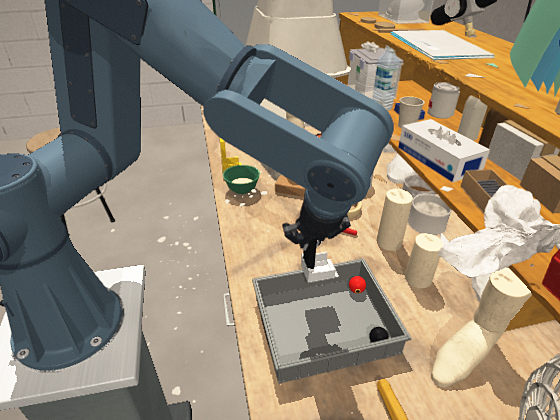

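View pics/top5.png

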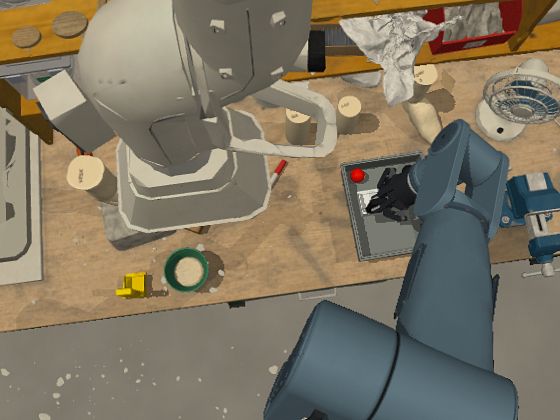

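The scoop hangs level over the tote at side (320,268), with the red knob still at (357,284). Before advancing I check the wrist against the fan, and the scoop's height and lane against the knob.

```bash
python3 - <<'E'
from h import *
cs,ct=cam('side'),cam('top')
print('fan',tri(ct,(520,95),cs,(545,388)))
for z in (.1,.2,.3): print(z,onz(ct,483,95,z))
for z in(.45,.5,.55): print('wrist', z,onz(ct,468,125,z).round(3),onz(ct,505,170,z).round(3))
a=cv2.imread('pics/side5.png');b=cv2.imread('pics/top5.png')
cv2.imwrite('pics/side5z.png',cv2.resize(a[225:315,260:380],(800,600),interpolation=cv2.INTER_CUBIC))
cv2.imwrite('pics/top5z.png',cv2.resize(b[140:230,335:425],(600,600),interpolation=cv2.INTER_CUBIC))
E
```

```text
fan (array([ 0.73238051, -0.44568067,  0.22745371]), np.float64(0.009065228374733378))
0.1 [ 0.80502344 -0.4194603   0.1       ]
0.2 [ 0.76098801 -0.36929243  0.2       ]
0.3 [ 0.71695258 -0.31912456  0.3       ]
wrist 0.45 [ 0.592 -0.199  0.45 ] [ 0.492 -0.249  0.45 ]
wrist 0.5 [ 0.573 -0.176  0.5  ] [ 0.479 -0.224  0.5  ]
wrist 0.55 [ 0.554 -0.154  0.55 ] [ 0.466 -0.198  0.55 ]
```

View pics/side5z.png

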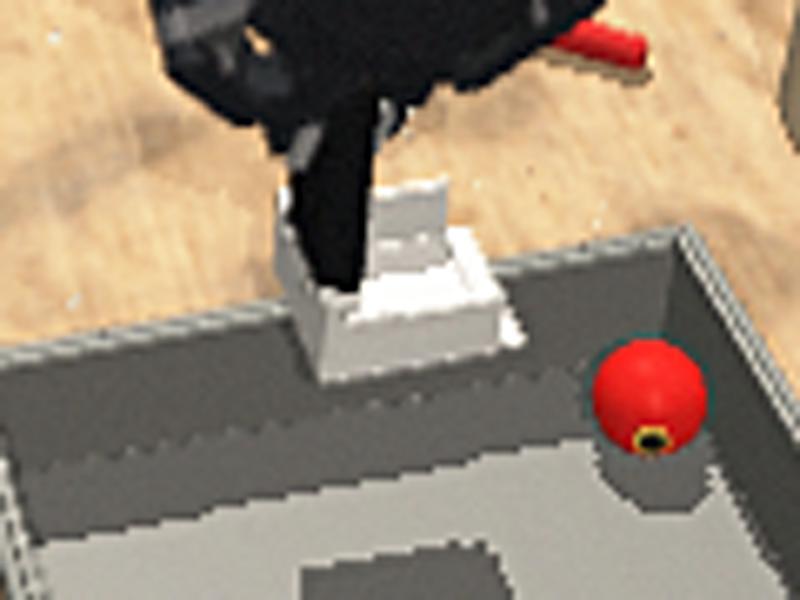

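View pics/top5z.png

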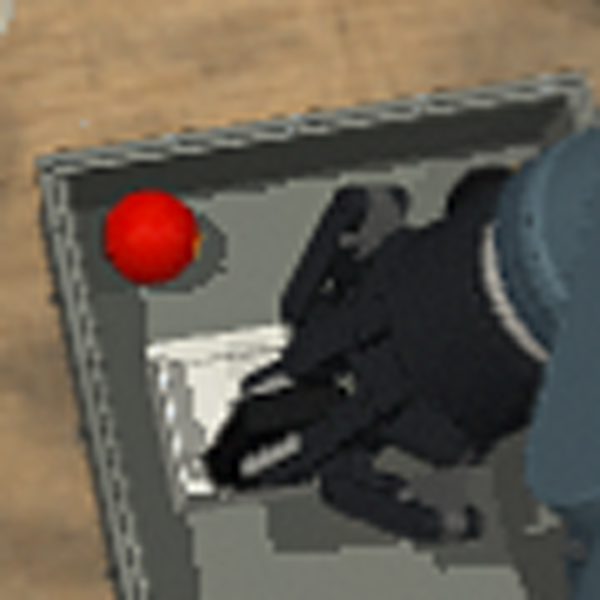

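```bash
python3 - <<'E'
from h import *
cs,ct=cam('side'),cam('top')
p,R=cur(); print(p,(want(1.45,25).inv()*R).as_rotvec(degrees=True).round(2))
zt=p[2]-.0926
T=lambda x,y:(335+x/6.667-.5,140+y/6.667-.5); S=lambda x,y:(260+x/6.667-.5,225+y/6.667-.5)
def tote(w): d=np.array(w)[:2]-[.544,-.1197]; a=np.radians(1.45); return np.array([d[0]*np.cos(a)+d[1]*np.sin(a),-d[0]*np.sin(a)+d[1]*np.cos(a)]).round(4)
print('lipL top',tote(onz(ct,*T(148,347),zt+.001)),'lipR',tote(onz(ct,*T(291,324),zt+.001)))
print('side: rearR',tote(onz(cs,*S(322,384),zt)),'lipR',tote(onz(cs,*S(524,345),zt)),'wallend',tote(onz(cs,*S(503,348),zt)))
print('TCP tote',tote(p))
E
```

```text
[ 0.522345   -0.05280027  0.18964253] [ 0.05  0.   -0.07]
lipL top [0.0391 0.0933] lipR [0.0391 0.036 ]
side: rearR [-0.0274  0.0404] lipR [0.0404 0.0408] wallend [0.0334 0.0412]
TCP tote [-0.02    0.0674]
```

The scoop measures 68 mm long, level, and parallel to the tote. Its lane is 1 to 3 mm short of the knob in tote y, so I shift it about 2 mm on the way down.

```bash
python3 - <<'E'
from h import *
R=want(1.45,25)
for q in ([.5223,-.051,.110],[.5223,-.051,.0975]): print(row(q,R))
E
```

```text
(array([-32. ,   0. ,  72.9]), array([-0.05, -0.  ,  0.07]))
(array([-37.3,   0. ,  84.3]), array([-0.05, -0.  ,  0.07]))
```

```bash
python3 -m creep '-12 0 25 0 0 0;-20 0 48 0 0 0;-32 0 73 0 0 0;-34.5 0 79 0 0 0;-37.3 0 84.3 0 0 0;-37.3 0 84.3 0 0 0;-37.3 0 84.3 0 0 0;-37.3 0 84.3 0 0 0'; python3 - <<'E'
from h import *
cam('side','side6');cam('top','top6');s=get_state();print(s['ft_force'],s['tool_pos'],s['finger_gap'])
a=cv2.imread('pics/side6.png');b=cv2.imread('pics/top6.png')
cv2.imwrite('pics/side6z.png',cv2.resize(a[245:345,260:380],(720,600),interpolation=cv2.INTER_CUBIC))
cv2.imwrite('pics/top6z.png',cv2.resize(b[140:230,335:425],(600,600),interpolation=cv2.INTER_CUBIC))
E
```

```text
time: 7.35
tool_pos: [0.5229, -0.0521, 0.098]
tool_rot: [-0.155, 0.681, 0.699, 0.151]
ft_force: [-0.9, 0.6, -2.0]
finger_gap: 0.0155
[ 0.27837294  0.95793761 -2.26710007] [ 0.52272531 -0.05202704  0.09774631] 0.015348689591728014
```

View pics/side6z.png

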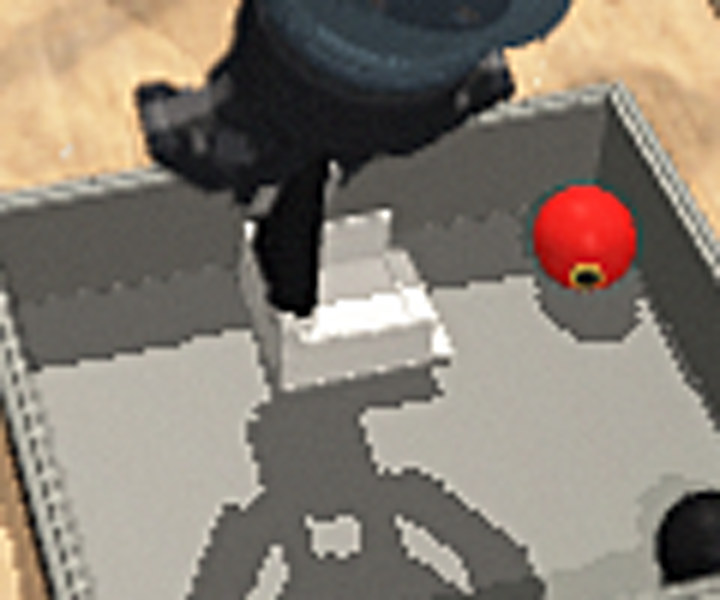

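View pics/top6z.png

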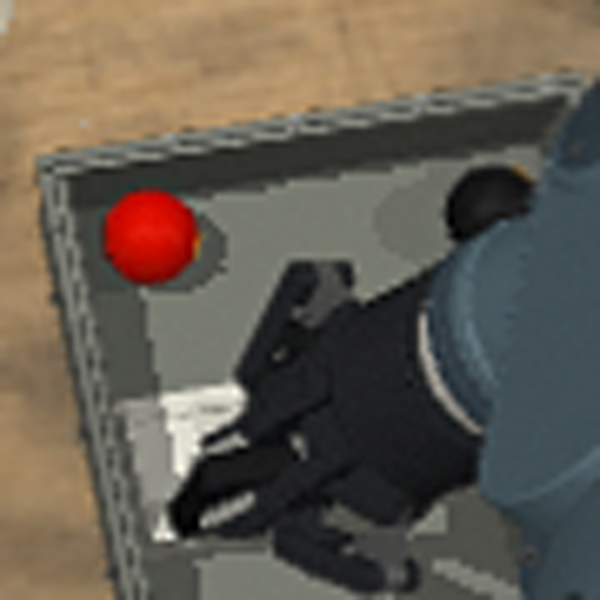

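```bash
python3 -m creep '0.5 0 1.2 0 0 0;0.5 0 1.2 0 0 0;0.5 0 1.2 0 0 0';python3 -m creep '-0.2 0 0.5 0 0 0;-0.2 0 0.5 0 0 0;-0.2 0 0.5 0 0 0'
```

```text
time: 7.82
tool_pos: [0.5227, -0.051, 0.0967]
tool_rot: [-0.155, 0.681, 0.699, 0.151]
ft_force: [0.0, -0.7, -0.1]
finger_gap: 0.0152
time: 8.2
tool_pos: [0.5227, -0.0511, 0.0966]
tool_rot: [-0.155, 0.681, 0.699, 0.151]
ft_force: [-1.8, -1.7, 5.7]
finger_gap: 0.0149
```

Contact was light (5.7 N at z=0.0966, as predicted). I ease up 0.3 mm and push along tool y toward the end wall, checking as I go.

```bash
python3 -m creep '0.1 5 -0.3 0 0 0;0.1 15 -0.3 0 0 0;0.1 25 -0.3 0 0 0;0.1 35 -0.3 0 0 0;0.1 45 -0.3 0 0 0;0.1 50 -0.3 0 0 0;0.1 50 -0.3 0 0 0'; python3 - <<'E'
from h import *
cam('side','side7');cam('top','top7');s=get_state();print(s['ft_force'],s['tool_pos'],s['finger_gap'])
p,R=cur();print((want(1.45,25).inv()*R).as_rotvec(degrees=True).round(2))
a=cv2.imread('pics/side7.png');b=cv2.imread('pics/top7.png')
cv2.imwrite('pics/side7z.png',cv2.resize(a[245:345,280:400],(720,600),interpolation=cv2.INTER_CUBIC))
cv2.imwrite('pics/top7z.png',cv2.resize(b[140:230,335:425],(600,600),interpolation=cv2.INTER_CUBIC))
E
```

```text
time: 9.07
tool_pos: [0.5732, -0.0498, 0.0966]
tool_rot: [-0.155, 0.681, 0.699, 0.151]
ft_force: [-1.8, -2.1, 5.5]
finger_gap: 0.0152
[-1.59109722 -0.85941086  5.04025455] [ 0.57310824 -0.04981826  0.09660583] 0.015193386978871138
[-0.02 -0.   -0.03]
```

View pics/side7z.png

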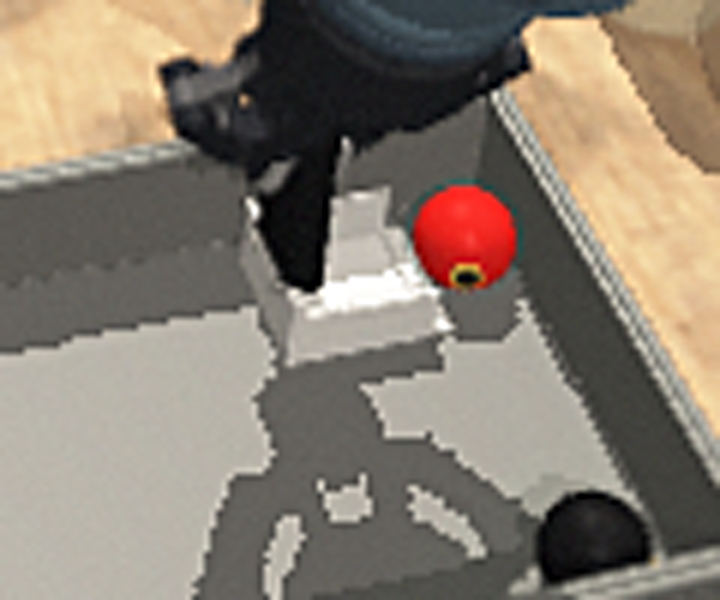

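View pics/top7z.png

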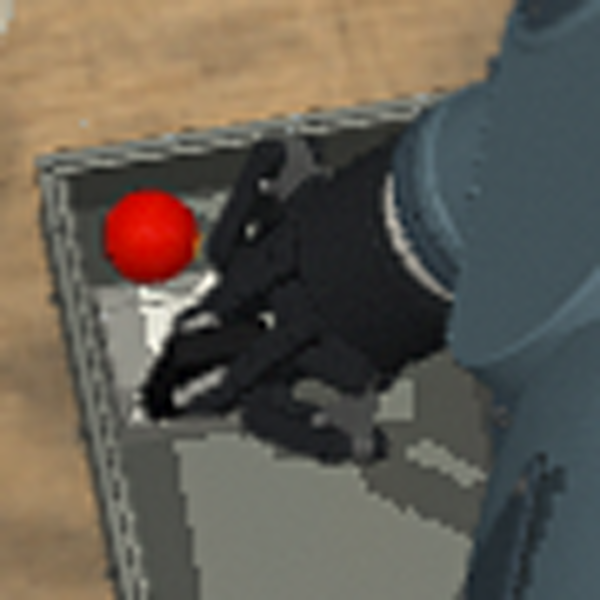

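The lip is just short of the knob, and the knob is centred in front of the pan. Now the slow push of about 31 mm.

```bash
python3 -m creep '0 5 0 0 0 0;0 10 0 0 0 0;0 14 0 0 0 0;0 18 0 0 0 0;0 22 0 0 0 0;0 26 0 0 0 0;0 26 0 0 0 0'; python3 - <<'E'
from h import *
cam('side','side8');cam('top','top8');s=get_state();print(s['ft_force'],s['tool_pos'],s['finger_gap'])
a=cv2.imread('pics/side8.png');b=cv2.imread('pics/top8.png')
cv2.imwrite('pics/side8z.png',cv2.resize(a[245:345,280:400],(720,600),interpolation=cv2.INTER_CUBIC))
cv2.imwrite('pics/top8z.png',cv2.resize(b[140:230,335:425],(600,600),interpolation=cv2.INTER_CUBIC))
E
```

```text
time: 10.05
tool_pos: [0.5985, -0.0489, 0.0967]
tool_rot: [-0.156, 0.681, 0.699, 0.151]
ft_force: [-5.3, -1.3, 7.5]
finger_gap: 0.0153
[-4.77885309 -0.4566236   6.02761888] [ 0.59846547 -0.04891649  0.09665533] 0.014949538764188095
```

View pics/side8z.png

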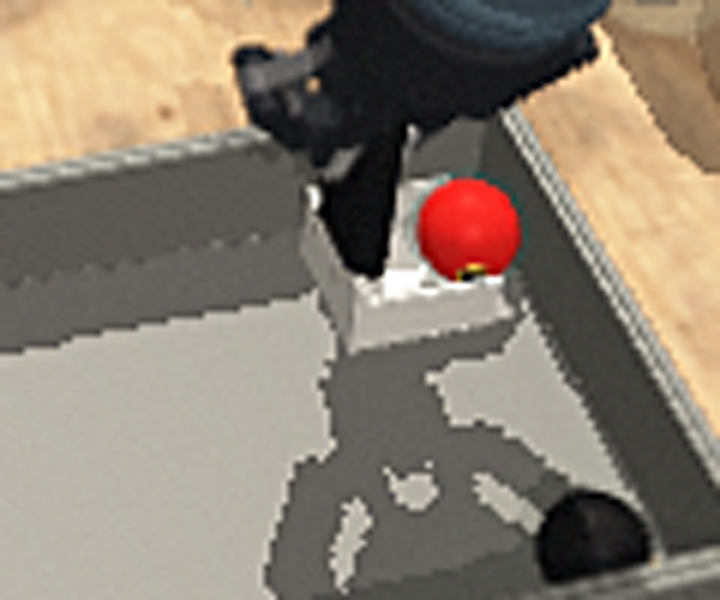

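View pics/top8z.png

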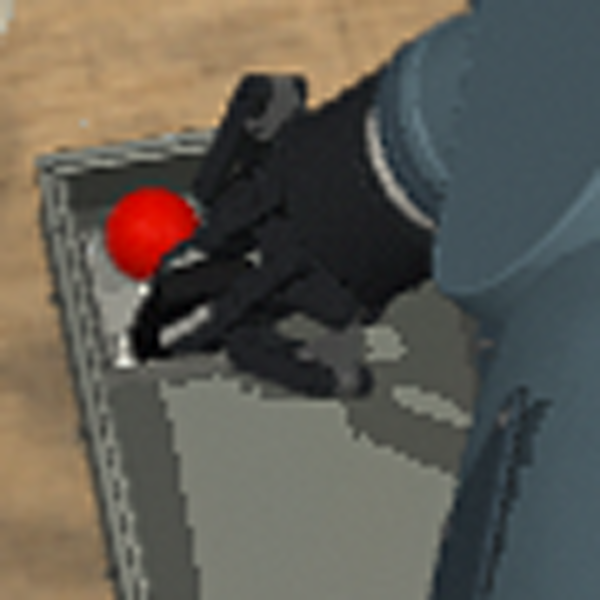

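The knob is riding up over the lip at side crop (470,230), with the lip about 10 mm from the wall. I push on about 6 mm.

```bash
python3 -m creep '0 2 0 0 0 0;0 4 0 0 0 0;0 6 0 0 0 0;0 6 0 0 0 0;0 6 0 0 0 0'; python3 - <<'E'
from h import *
cam('side','side9');cam('top','top9');s=get_state();print(s['ft_force'],s['tool_pos'],s['finger_gap'])
a=cv2.imread('pics/side9.png');b=cv2.imread('pics/top9.png')
cv2.imwrite('pics/side9z.png',cv2.resize(a[245:345,280:400],(720,600),interpolation=cv2.INTER_CUBIC))
cv2.imwrite('pics/top9z.png',cv2.resize(b[140:230,335:425],(600,600),interpolation=cv2.INTER_CUBIC))
E
```

```text
time: 10.78
tool_pos: [0.6043, -0.0488, 0.0967]
tool_rot: [-0.156, 0.681, 0.699, 0.151]
ft_force: [-6.2, -1.2, 7.6]
finger_gap: 0.0154
[-5.31611844 -1.63330097  7.43761902] [ 0.60426742 -0.04880316  0.09668833] 0.015139766812292475
```

View pics/side9z.png

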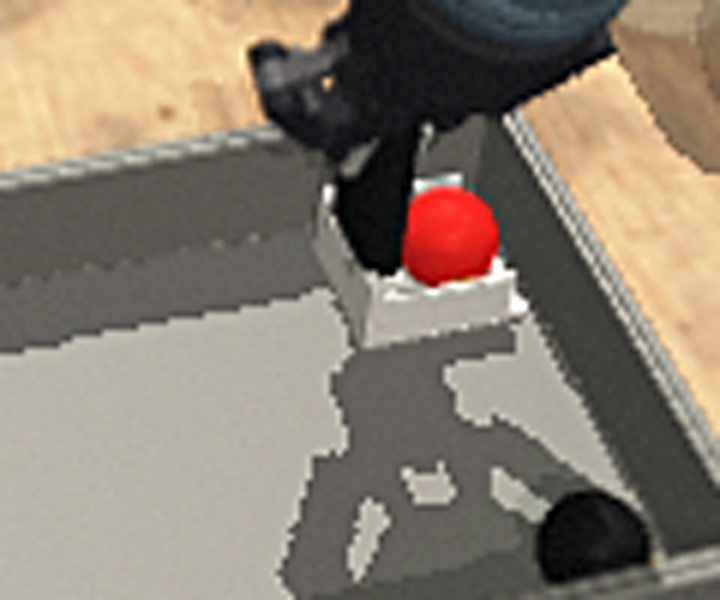

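View pics/top9z.png

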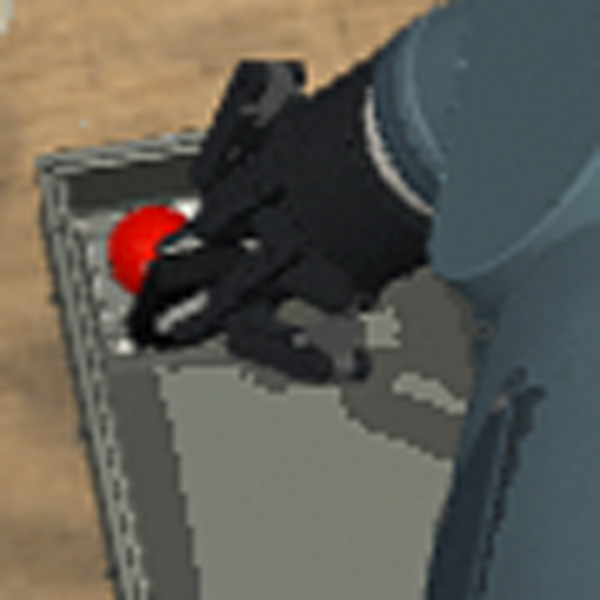

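The knob has dropped into the pan behind the crest: it now sits at side crop (450,235), clear of the wall and against the grip side. Next I back off, lift gently and carry the scoop to open bench at about (0.45, 0.10).

```bash
python3 - <<'E'
from h import *
ct=cam('top')
print([np.round(proj(ct,P)) for P in ((.44,.075,0),(.44,.13,0),(.51,.075,0),(.51,.13,0))])
for q,y in(([.585,-.049,.098],1.45),([.575,-.049,.205],1.45),([.45,.10,.205],0),([.45,.10,.0932],0)): print(row(q,want(y,25)))
E
```

```text
[array([324., 255.]), array([304., 258.]), array([320., 231.]), array([301., 233.])]
(array([  0.8, -19.3,  -1. ]), array([-0.08, -0.03,  0.02]))
(array([ 46.3, -29.4, -97.9]), array([-0.08, -0.03,  0.02]))
(array([ 184.2, -150.4,  -33.3]), array([-0.69, -0.03,  1.33]))
(array([ 136.9, -150.3,   68. ]), array([-0.69, -0.03,  1.33]))
```

```bash
python3 -m creep '0 -5 -0.3 0 0 0;0.8 -12 -1 0 0 0;0.8 -19 -1 0 0 0;2 -22 -5 0 0 0;7 -24 -15 0 0 0;14 -26 -30 0 0 0;22 -27 -47 0 0 0;30 -28 -64 0 0 0;38 -29 -81 0 0 0;43 -29 -92 0 0 0;46 -29 -98 0 0 0;46 -29 -98 0 0 0'; python3 - <<'E'
from h import *
c=cam('side','side10');s=get_state();print(s['ft_force'],s['tool_pos'],s['finger_gap'])
a=cv2.imread('pics/side10.png')
cv2.imwrite('pics/side10z.png',cv2.resize(a[215:315,280:400],(720,600),interpolation=cv2.INTER_CUBIC))
for q,y in(([.45,.10,.205],0),([.45,.10,.0932],0)): print(row(q,want(y,25)))
E
```

```text
time: 12.42
tool_pos: [0.5756, -0.0494, 0.2047]
tool_rot: [-0.155, 0.681, 0.699, 0.151]
ft_force: [0.8, 1.3, -1.8]
finger_gap: 0.0151
[ 1.30811316 -0.58922849 -2.57590375] [ 0.57534417 -0.04925188  0.20415494] 0.015415678231323483
(array([ 138.4, -121.5,   63.8]), array([-0.67, -0.01,  1.31]))
(array([  91.2, -121.4,  165.1]), array([-0.67, -0.01,  1.31]))
```

View pics/side10z.png

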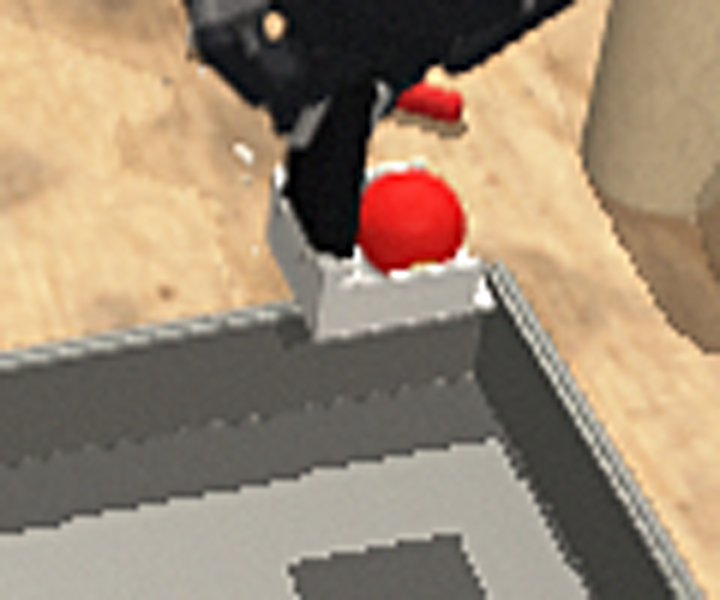

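The knob sits in the pan of the lifted scoop at crop (412,220). Carrying it across now.

```bash
python3 -m creep '5 -4 2 0 0 0;16 -14 7 0 0 0;32 -28 15 0 0 0.3;50 -44 23 -0.2 0 0.5;68 -60 31 -0.3 0 0.7;86 -76 40 -0.4 0 0.9;104 -92 48 -0.5 0 1;119 -105 55 -0.6 0 1.2;130 -114 60 -0.7 0 1.3;136 -119 63 -0.7 0 1.3;138 -121 64 -0.7 0 1.3;138 -121 64 -0.7 0 1.3'; python3 - <<'E'
from h import *
c=cam('side','side11');cam('top','top11');s=get_state();print(s['ft_force'],s['tool_pos'],s['finger_gap'])
for q,y in(([.45,.10,.12],0),([.45,.10,.0950],0),([.45,.10,.093],0)): print(row(q,want(y,25)))
E
```

```text
time: 13.98
tool_pos: [0.4509, 0.0995, 0.2049]
tool_rot: [-0.153, 0.69, 0.69, 0.153]
ft_force: [0.9, 0.1, -2.2]
finger_gap: 0.0154
[ 0.10538839  0.67960551 -2.8459588 ] [0.45105719 0.09924202 0.20489937] 0.01554931398749398
(array([-35.2,  -1.2,  77.3]), array([0.08, 0.01, 0.  ]))
(array([-45.7,  -1.2,  99.9]), array([0.08, 0.01, 0.  ]))
(array([-46.6,  -1.2, 101.7]), array([0.08, 0.01, 0.  ]))
```

View pics/side11.png

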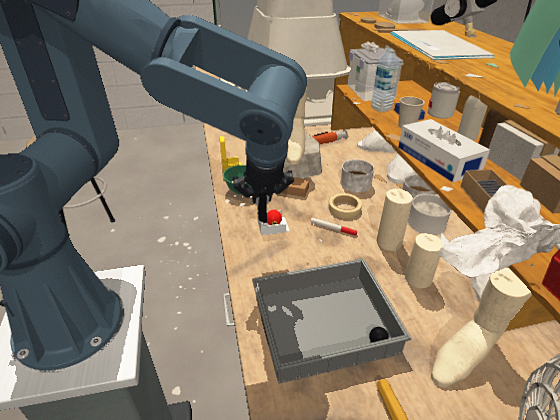

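View pics/top11.png

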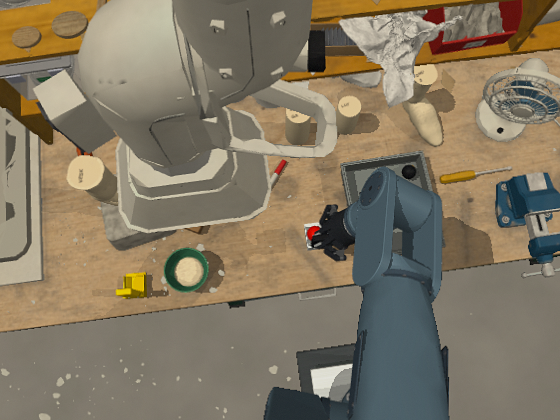

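The scoop, with the red knob in it, hangs over clear bench (side (272,225), top (313,235)), and the black knob is still in the tote at side (378,335). I lower it gently.

```bash
python3 -m creep '-3 0 6 0 0 0;-9 -1 20 0 0 0;-17 -1 37 0 0 0;-25 -1 55 0 0 0;-32 -1 71 0 0 0;-38 -1 84 0 0 0;-42 -1 93 0 0 0;-45 -1 98 0 0 0;-46 -1 100.5 0 0 0;-46 -1 100.5 0 0 0'; python3 -m creep '-0.3 0 0.7 0 0 0;-0.5 0 1.1 0 0 0;-0.5 0 1.1 0 0 0;-0.5 0 1.1 0 0 0'
```

```text
time: 15.32
tool_pos: [0.45, 0.1004, 0.0945]
tool_rot: [-0.153, 0.69, 0.69, 0.154]
ft_force: [0.8, 0.5, -2.6]
finger_gap: 0.0152
time: 15.82
tool_pos: [0.4498, 0.1004, 0.0932]
tool_rot: [-0.153, 0.69, 0.69, 0.154]
ft_force: [0.4, 0.2, -3.3]
finger_gap: 0.0153
```

```bash
python3 -m creep '-0.2 0 0.4 0 0 0;-0.2 0 0.4 0 0 0;-0.2 0 0.4 0 0 0'; python3 -m creep '-0.2 0 0.4 0 0 0;-0.2 0 0.4 0 0 0;-0.2 0 0.4 0 0 0'
```

```text
time: 16.2
tool_pos: [0.4498, 0.1004, 0.0927]
tool_rot: [-0.153, 0.69, 0.69, 0.153]
ft_force: [0.3, 0.0, -3.5]
finger_gap: 0.0154
time: 16.58
tool_pos: [0.4499, 0.1004, 0.0926]
tool_rot: [-0.153, 0.69, 0.69, 0.154]
ft_force: [-2.9, -2.2, 5.4]
finger_gap: 0.0156
```

Contact came at z=0.0926, the same height as at the pick. Now I release.

```bash
python3 -m creep '0 0 0 0 0 0;0 0 0 0 0 0;0 0 0 0 0 0;0 0 0 0 0 0;0 0 0 0 0 0;0 0 0 0 0 0' 70; python3 -m creep '0 0 -12 0 0 0;0 0 -35 0 0 0;0 0 -65 0 0 0;0 0 -100 0 0 0;0 0 -130 0 0 0;0 0 -150 0 0 0;0 0 -150 0 0 0;0 0 -150 0 0 0'; python3 - <<'E'
from h import *
c=cam('side','side12');t=cam('top','top12')
a=cv2.imread('pics/side12.png');b=cv2.imread('pics/top12.png')
cv2.imwrite('pics/side12z.png',cv2.resize(a[150:270,220:340],(600,600),interpolation=cv2.INTER_CUBIC))
cv2.imwrite('pics/top12z.png',cv2.resize(b[150:270,290:450],(800,600),interpolation=cv2.INTER_CUBIC))
E
```

```text
time: 17.32
tool_pos: [0.4498, 0.1004, 0.0923]
tool_rot: [-0.153, 0.69, 0.69, 0.153]
ft_force: [-0.3, 1.6, 0.3]
finger_gap: 0.0598
time: 18.32
tool_pos: [0.4492, 0.0372, 0.2277]
tool_rot: [-0.153, 0.69, 0.69, 0.153]
ft_force: [-0.2, 0.1, 0.1]
finger_gap: 0.0598
```

View pics/side12z.png

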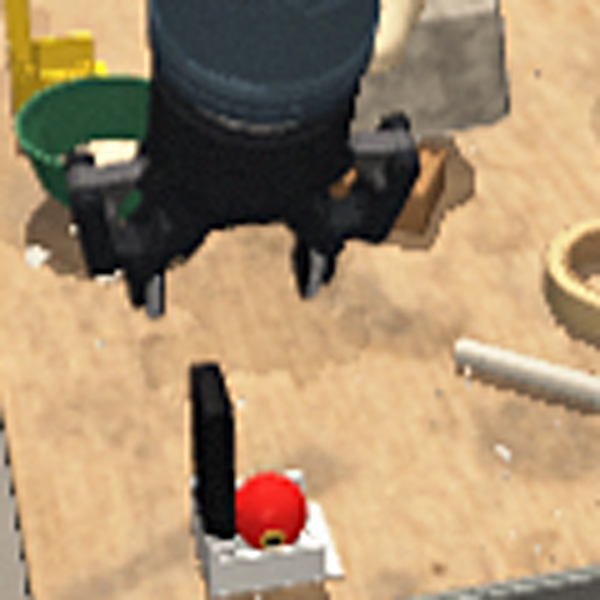

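View pics/top12z.png

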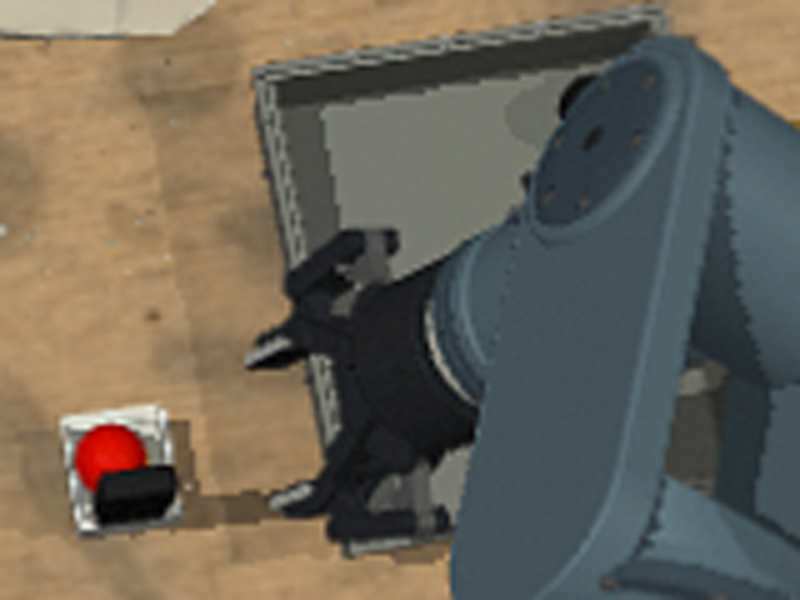

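The scoop stands flat on the bench at side crop (270,555) with the red knob in its pan. The gripper is clear, and the black knob is still in the tote. Handing in.

```bash
python3 - <<'E'
from h import *
c=cam('side','side13');t=cam('top')
m=((c['pixels'][...,0]>130)&(c['pixels'][...,1:].max(-1)<60)).astype(np.uint8); n,l,st,ce=cv2.connectedComponentsWithStats(m)
print([(ce[i].round(1)) for i in range(1,n) if st[i][4]>80], get_state()['time'])
print(manip.hand_in())
E
```

```text
[array([273.5, 251.3])] 18.525
the job is handed in; nothing more can be done
None
```

I picked up the scoop by its black grip and ran it along the tote floor into the far corner. The end wall stopped the red knob, and it rode over the lip into the pan. I then carried the scoop out, set it on the bench at about (0.45, 0.10), let go and backed off. I leaned the tool 25° to stay under the overhanging grey body, and handed in at about 18.5 s.

**Last checks:**
- The pictures show the scoop flat with the red knob in its pan, the gripper about 0.15 m clear, and the black knob still in the tote.
- Bench contact when setting down was at the same tool height as at the pick (0.0926 m).
- Wrist force read about 9 N at most at the checks between moves. Gripper contact with the red knob was judged from the pictures and clearances only; I saw none.

**Disagreements:** the two views differed by up to about 6 mm on the knob's sideways position. Triangulated knob heights came out 5 to 7 mm high against the stated size. I set the scoop's lane from each camera's own scoop-to-knob offset instead, and that worked.

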